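# Lock the optical level in its travel case

### The job

The optical level is about to be carried back to the store. Lock it down in its travel case: turn the brass wing nut clockwise, seen from above, until its wings point at the two white marks on the blue disc under it, and let go of it there. There is only a short arc between the level and the loose eyepiece, so leave the eyepiece standing where it is, and do not turn the black wing nut of the other case.

Things in the scene. Friction and masses are not known exactly. Their poses are not given: they have to be found in the camera images.
- brass_nut (a joint): Angle of the brass wing nut about its upright axis, rad; grows as it turns clockwise seen from above. It starts between 0 and 0.3; at 1.25 the wings point at the two white marks on the blue disc; a stop is at 1.9. It turns stiffly (0.06 N m), stays where it is left, and does not rise or sink. At 0.65 the wings are square to the level's tube.
- brass_nut_grip (a point): Point on the brass nut's axis to grip at. x along the wings, z up; turns with the nut. The wings are one upright bar 55 mm long, 10 mm thick, from 16 mm below to 10 mm above this point. The blue disc under it (84 mm across) has its top 24 mm below. A strip 24 mm wide square to the wings is clear for 60 mm either side of the axis from start to marks. Tray, level fixed.
- eyepiece: Loose silver eyepiece, red band: upright cylinder 32 mm across, 60 mm high, 0.12 kg, 72 to 83 mm from the brass nut. Origin: centre of its underside, z up. On the nut's other side, 52 mm from its axis, is the black level, its top 31 mm above the grip point. All are in an open wooden tray 220 x 260 mm, rim 45 mm high, the nut at its middle, tray yaw within 0.35 rad.
- black_wing_tip (a point): Top of one wing's tip of the black wing nut in the other, similar tray (which holds an orange prism unit), 25 mm from that nut's axis and 34 mm above its blue disc. That nut has the same size and white marks but is black; leave it unturned. It starts at any angle in a range of 0.9 rad.

How it is judged:
At the end, for the whole second after the job is handed in: The brass nut is at rest with its wings within 0.22 rad (about 12 degrees) of the white marks; the eyepiece stands upright within 15 mm of where it began; the black nut is unturned (its wing tip within 10 mm of where it began) (value of joint brass_nut between 1.03 and 1.47 rad and velocity of joint brass_nut between -0.05 and 0.05 rad/s and angle between eyepiece's own z axis and vertical below 0.15 rad and distance of eyepiece from where it was at the start of the episode below 0.015 m and distance of black_wing_tip from where it was at the start of the episode below 0.01 m); the robot touches nothing.
It fails at once if the eyepiece is knocked over or pushed more than 15 mm (angle between eyepiece's own z axis and vertical above 0.3 rad or distance of eyepiece from where it was at the start of the episode above 0.015 m).
It fails at once if the black wing nut is turned: its wing tip moves more than 10 mm (distance of black_wing_tip from where it was at the start of the episode above 0.01 m).
It also fails if it takes over 29 s, if anything falls off the work surface, if the arm or the gripper's body presses on something with over 40 N, if the wrist force passes 120 N, or if a joint passes its speed limit or range.

### The arm

A 7-joint arm with a two-finger parallel gripper is mounted at the origin on the work surface. World frame = base frame: x ahead of the robot, y to its left, z up, the work surface at z = 0. Lengths are in m, angles in rad, forces in N, time in s.
With the tool pointing down it reaches from about 0.4 to 0.875 m from the base axis. Payload 19.3 kg.
Tool frame: the origin (TCP) lies midway between the tips of the shut fingers; the grasp point (between the pads) lies 19 mm behind it (bot.pinch_z is the distance from the TCP to the grasp point, in m); z points along the fingers, y is the line along which they close (so a half turn about z gives the same grasp; the last joint's range is limited). The gripper opens to 85 mm and grips with 20 to 120 N. Pads are 22 mm wide; open, the fingers measure 114 mm over their backs; the gripper's body (76 mm by 85 mm) begins 54 mm behind the grasp point. The pads swing forward as they close: fully open they stand 13 mm farther back than shut.
Start: joints at [-1.298, 0.521, -0.036, 1.599, 0.021, 1.021, -0.113], TCP at [0.21, 0.589, 0.231] pointing down, gripper open.
Joint ranges: [-2.91, 2.91], [-0.3, 2.13], [-1.5, 1.42], [0.17, 2.43], [-1.26, 4.41], [0.16, 1.93], [-2.52, 2.52]. Speed limits (rad/s): [1.89, 1.89, 2.39, 2.39, 3.01, 3.01, 3.01].

### API

Orientations are given as [roll, pitch, yaw] about the fixed x, y, z axes, in that order (R = Rz(yaw) Ry(pitch) Rx(roll)).
In Python, from workcell import observe, viewer, bot gives the robot as it stands. The module is installed in compiled form; this text tells all that it offers.
- The arm moves only by the tool play_rows, never from a script. Its argument "motion" is a list of rows, each a list of 7 numbers: the shift along the tool's x, y, z in cm, then the turn, a rotation vector about the tool's x, y, z in rad, then the opening, from -1 (shut) to 1 (fully open), so that 0 is half open. A call has exactly 5 rows; each row is the pose to reach, as a shift and turn from the pose commanded when the call began, along the tool's axes at that moment; what a row does not reach only later rows make up. A row lasts 1/10 s, in which the tool goes at most 50 mm and 8.59 degrees, less where a joint would pass 70% of its speed; a pose out of reach is approached as far as the arm can. A call with a gripper value outside its range is refused whole. The fingers move at their own pace and stop on an object; "squeeze" is the grip in N (left out, the last holds). Time passes only in rows, so rows that repeat a pose let the fingers close, or fill a call up. It gives the time, the measured TCP pose, the force, the opening and the grip force at its end, in the units of the state.
- observe(): the state, without advancing time (a new reading comes with each control period).
- viewer.grab_frame(name): name is "scene" or "side" or "wrist"; returns (picture, depth): 420x560x3 uint8, red, green, blue; 420x560 float32, m along the optical axis (not along the pixel's ray), 0 where there is no reading.
- viewer.camera_info(name): a dict with "fx", "fy", "cx", "cy" (pixels), "R" (3x3) and "t" (3): a world point X has camera coordinates R X + t. Camera axes: x right, y down, z forward; pixel columns grow to the right and rows downward; lengths in m; the calibration is good to about 2 mm. A picture is of the moment at which its call begins: read the wrist's pose just before it. camera_info takes no time and is no camera call; for the wrist camera it gives the pose at the moment of the call.
- bot.job_done(): hands the job in; it is judged then, once.
The state is a dict: "clock": time; "qpos": joint angles; "qd": joint speeds; "joint_efforts": joint torques, N m; "position": TCP position; "tool_rot": TCP orientation; "force": force on the tool from outside, world axes, zero at the start; "moment": the same for the moment, N m; "grip_width": finger opening in m; "finger_force": force on a finger pad.
Only numpy, scipy, OpenCV 4.12 (cv2) and the standard library are available. Lean on these libraries where they do the work, as an engineer would, in place of code of your own. Each camera call takes 0.05 s, during which the arm holds its last target. There are 200 camera calls.

## Working session

There is one attempt and no reset: what is moved stays moved. The work goes in short steps, Python scripts to look and compute and a tool call to move; the robot and the scene stay as the last step left them, time stands still between calls to the robot, and variables do not carry over. Pictures are saved under pics/ and viewed, at most 10 in all, crops included, and the job is handed in when it is done.

Besides the shell and the picture viewer there is one more tool, called after "Call:" as name(argument=value, ...) on one line, values as JSON. play_rows: Moves the arm, as the interface text tells. Its arguments: {"type":"object","properties":{"motion":{"type":"array"},"squeeze":{"type":"number"}},"required":["motion"]}

```bash
mkdir -p pics
cat > h.py <<'E'
import numpy as np,cv2
from workcell import observe,viewer,bot
def grab(n,f):
    i=viewer.camera_info(n);p,d=viewer.grab_frame(n)
    cv2.imwrite(f'pics/{f}.png',p[:,:,::-1]);np.savez(f'{f}.npz',p=p,d=d,**i);return i,p,d
def world(f,u,v,z=None):
    q=np.load(f'{f}.npz');R,t=q['R'],q['t']
    r=np.array([(u-q['cx'])/q['fx'],(v-q['cy'])/q['fy'],1.])
    c=-R.T@t; w=R.T@r
    s=np.median([x for x in q['d'][v-1:v+2,u-1:u+2].ravel() if x>0] or [0]) if z is None else (z-c[2])/w[2]
    return np.round(c+s*w,4)
E
python3 - <<'E'
from h import *
s=observe();print(s)
a=[grab(n,n+'0') for n in('scene','wrist')]
for x in a: print(x[0])
im=np.hstack([cv2.resize(x[1],(400,300)) for x in a])
E
```

```text
{'clock': 0.0, 'qpos': array([-1.2982076 ,  0.52203678, -0.03635113,  1.60000474,  0.02120312,
        1.02111343, -0.11280399]), 'qd': array([ 0.00162907, -0.00133827, -0.00060637,  0.00044976, -0.00080306,
       -0.00077352, -0.00012509]), 'joint_efforts': array([ 4.60644624e-04, -9.27085161e+01,  1.97961800e+00, -3.69936347e+01,
        1.76657620e-02,  7.85361277e-03,  3.87069917e-06]), 'position': array([0.20997895, 0.58830408, 0.23071245]), 'tool_rot': array([-3.14041789e+00,  7.56305271e-05,  2.79881216e+00]), 'force': array([-0.69850279, -0.00867585, -0.08178683]), 'moment': array([-0.02004328, -0.01759925, -0.01647209]), 'finger_force': 0.0, 'grip_width': 0.08513352047885119}
{'fx': 494.72489326269897, 'fy': 494.72489326269897, 'cx': 278.2569709820945, 'cy': 202.43794298987294, 'R': array([[-0.28636274,  0.95811996,  0.00158678],
       [ 0.76172668,  0.2286687 , -0.60620383],
       [-0.58117884, -0.1723855 , -0.79530774]]), 't': array([ 0.16008287, -0.33801619,  1.4876307 ])}
{'fx': 376.7458593405755, 'fy': 376.7458593405755, 'cx': 280.857718953251, 'cy': 211.1269914918328, 'R': array([[ 3.37148135e-01,  9.41451562e-01,  3.01842954e-04],
       [ 8.98699515e-01, -3.21933462e-01,  2.97822141e-01],
       [ 2.80482294e-01, -1.00138913e-01, -9.54621329e-01]]), 't': array([-0.62566401, -0.03863946,  0.37906187])}
```

View pics/scene0.png

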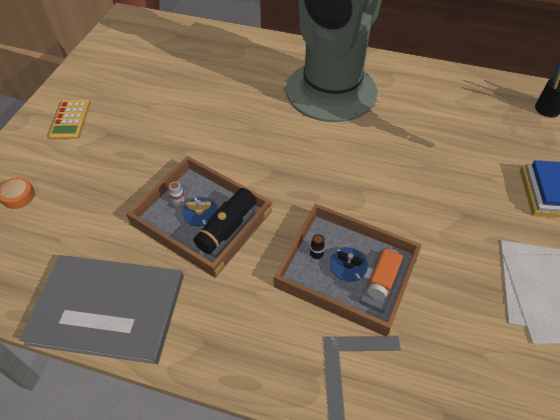

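View pics/wrist0.png

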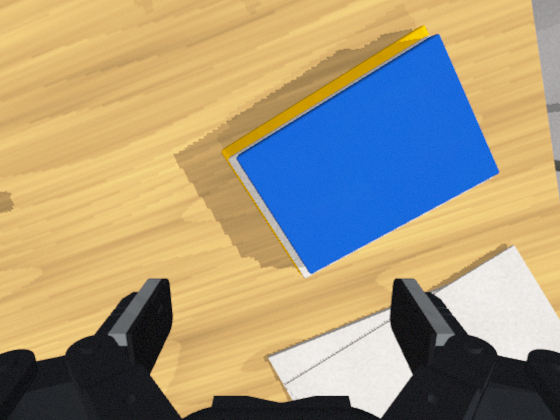

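The left tray holds the brass nut at about (199,208), the level at (225,220) and the eyepiece at (176,192). The black nut is in the right tray at (349,262). The wrist camera looks elsewhere.

Run:
```python
from h import *
for u,v in[(199,208),(176,184),(176,200),(225,220),(190,161),(131,212),(218,266),(270,209),(349,262),(318,237),(186,216),(150,215)]: print(u,v,world('scene0',u,v))
i,p,d=grab('side','side0')
im=p[:,:,::-1]
c=cv2.resize(cv2.imread('pics/scene0.png')[155:275,120:280],(800,600),interpolation=cv2.INTER_CUBIC);cv2.imwrite('pics/c0.png',c)
```

```text
199 208 [ 0.5573 -0.1944  0.0478]
176 184 [ 0.522  -0.2644  0.0708]
176 200 [ 0.5409 -0.2628  0.0326]
225 220 [ 0.5912 -0.1143  0.0776]
190 161 [ 0.4201 -0.276   0.0402]
131 212 [ 0.6129 -0.3423  0.0467]
218 266 [ 0.6817 -0.1012  0.0311]
270 209 [ 0.4932 -0.0405  0.0208]
349 262 [0.5991 0.1719 0.0471]
318 237 [0.5708 0.0943 0.0703]
186 216 [ 0.5767 -0.2218  0.0306]
150 215 [ 0.5859 -0.315   0.0098]
```

View pics/c0.png

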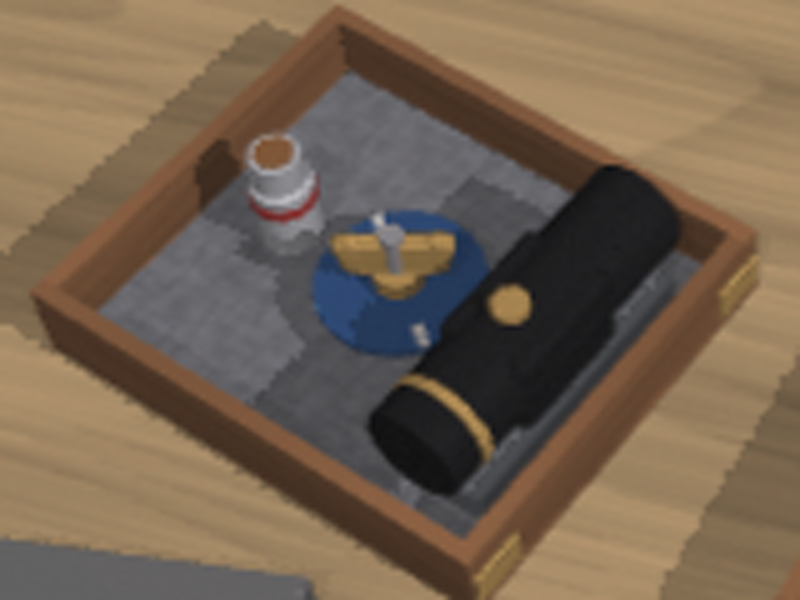

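The enlarged crop shows the brass wings nearly horizontal at (393,250). The white marks are at (378,218) and (422,335), the eyepiece at (285,190) and the level lower right. I'll move above the nut now.

Call:
play_rows(motion=[[-3.4, -3.6, 0, 0, 0, 0, 0], [-6.8, -7.2, 0, 0, 0, 0, 0], [-10.2, -10.8, 0, 0, 0, 0, 0], [-13.6, -14.4, 0, 0, 0, 0, 0], [-17, -18, 0, 0, 0, 0, 0]], squeeze=60)

```text
clock: 0.65
position: [0.3101, 0.3599, 0.2312]
tool_rot: [-3.142, 0.0, 2.799]
force: [1.8, 0.3, 1.1]
grip_width: 0.0426
finger_force: 0.0
```

Call:
play_rows(motion=[[-3.4, -3.6, 0, 0, 0, 0, 0], [-6.8, -7.2, 0, 0, 0, 0, 0], [-10.2, -10.8, 0, 0, 0, 0, 0], [-13.6, -14.4, 0, 0, 0, 0, 0], [-17, -18, 0, 0, 0, 0, 0]])

```text
clock: 1.15
position: [0.4097, 0.1334, 0.2315]
tool_rot: [3.141, 0.0, 2.799]
force: [2.5, 0.4, 0.5]
grip_width: 0.0428
finger_force: 0.0
```

Call:
play_rows(motion=[[-3.4, -3.6, 0, 0, 0, 0.12, 0], [-6.8, -7.2, 0, 0, 0, 0.24, 0], [-10.2, -10.8, 0, 0, 0, 0.36, 0], [-13.6, -14.4, 0, 0, 0, 0.48, 0], [-17, -18, 0, 0, 0, 0.6, 0]])

```text
clock: 1.65
position: [0.5093, -0.0934, 0.2314]
tool_rot: [3.141, 0.0, 2.194]
force: [0.5, 1.6, 0.3]
grip_width: 0.0427
finger_force: 0.0
```

Call:
play_rows(motion=[[-3, -0.6, 0, 0, 0, 0.1, 0], [-6, -1.2, 0, 0, 0, 0.2, 0], [-9, -1.7, 0, 0, 0, 0.3, 0], [-11, -2.1, 0, 0, 0, 0.4, 0], [-11, -2.1, 0, 0, 0, 0.44, 0]])

```text
clock: 2.15
position: [0.5567, -0.1955, 0.2309]
tool_rot: [-3.141, 0.001, 1.752]
force: [-0.7, 1.0, 0.2]
grip_width: 0.0425
finger_force: 0.0
```

Run:
```python
from h import *
s=observe();print(s['position'],s['tool_rot'],s['clock'],s['qpos']);grab('wrist','wrist1')
p=cv2.imread('pics/wrist1.png');cv2.imwrite('pics/w1.png',cv2.resize(p,(800,600),interpolation=cv2.INTER_CUBIC))
```

```text
[ 0.55674506 -0.19552006  0.23091156] [-3.14088352e+00  1.40733079e-03  1.75204698e+00] 2.15 [-0.09854437  0.50960956  0.48500101  1.71501537 -0.2745262   0.98505475
  0.66829994]
```

View pics/w1.png

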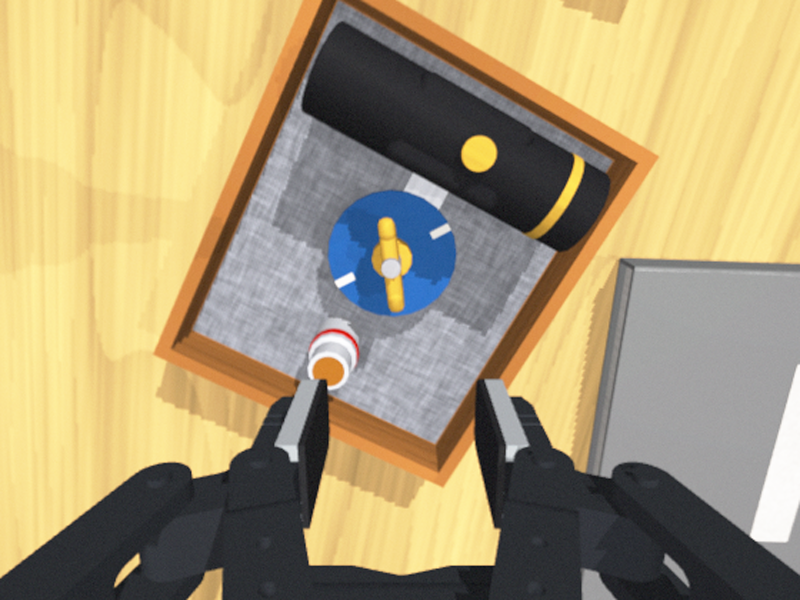

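The close view shows the brass wings from (386,218) to (397,310), on the blue disc centred at about (392,253). The marks are at (441,231) and (345,280), the eyepiece at (330,360), and the level is above the nut.

Run:
```python
from h import *
f='wrist1';k=1.42857
P=lambda u,v,z=None: world(f,round(u/k),round(v/k),z)
for n,u,v in[('wt1',387,224),('wt2',396,303),('disc',360,235),('disc',425,280),('m1',441,231),('m2',345,280),('cap',390,268),('eye',327,371),('lvl',430,125)]: print(n,P(u,v))
q=np.load(f+'.npz');hsv=cv2.cvtColor(q['p'],cv2.COLOR_RGB2HSV)
zd=P(360,235)[2]
# disc extents by colour at disc height
m=cv2.inRange(hsv,(100,120,40),(125,255,255));n,l,st,c=cv2.connectedComponentsWithStats(m)
j=1+np.argmax(st[1:,4]);pts=np.argwhere(l==j)[:,::-1].astype(np.int32)
e=cv2.fitEllipse(cv2.convexHull(pts));print(e,st[j]);print('disc c',world(f,round(e[0][0]),round(e[0][1]),zd))
zw=zd+.034
a,b=P(386,218,zw),P(397,310,zw);print('wing',a,b,(a+b)/2,np.linalg.norm(a-b),np.arctan2(*(a-b)[1::-1]))
a,b=P(441,231,zd),P(345,280,zd);print('marks',a,b,(a+b)/2,np.arctan2(*(a-b)[1::-1]))
```

```text
wt1 [ 0.545  -0.1708  0.0622]
wt2 [ 0.5583 -0.2164  0.0638]
disc [ 0.5292 -0.1864  0.0304]
disc [ 0.5765 -0.2078  0.03  ]
m1 [ 0.5801 -0.1741  0.0315]
m2 [ 0.5246 -0.2169  0.0313]
cap [ 0.5511 -0.1955  0.0663]
eye [ 0.5242 -0.2656  0.0702]
lvl [ 0.558  -0.1134  0.0814]
((273.9278869628906, 176.87127685546875), (87.20538330078125, 89.41004943847656), 107.51559448242188) [ 230  133   89   89 4763]
disc c [ 0.551  -0.1938  0.0304]
wing [ 0.5436 -0.1673  0.0644] [ 0.5599 -0.2206  0.0644] [ 0.55175 -0.19395  0.0644 ] 0.05573670245000145 1.8675804467127617
marks [ 0.5802 -0.1743  0.0304] [ 0.5245 -0.2172  0.0304] [ 0.55235 -0.19575  0.0304 ] 0.6563026853986005
```

Call:
play_rows(motion=[[0.2, -0.5, 3, 0, 0, -0.1, 0], [0.2, -0.5, 7, 0, 0, -0.116, 0], [0.2, -0.5, 10, 0, 0, -0.116, 0], [0.2, -0.5, 12, 0, 0, -0.116, 0], [0.2, -0.5, 13, 0, 0, -0.116, 0]])

```text
clock: 2.7
position: [0.5504, -0.191, 0.0996]
tool_rot: [-3.14, -0.001, 1.876]
force: [0.0, -0.6, 0.7]
grip_width: 0.0426
finger_force: 0.0
```

Run:
```python
from h import *
s=observe();print(s['position'],s['tool_rot'],s['clock'],s['force']);grab('wrist','wrist2')
p=cv2.imread('pics/wrist2.png');cv2.imwrite('pics/w2.png',cv2.resize(p,(800,600),interpolation=cv2.INTER_CUBIC))
```

```text
[ 0.55038068 -0.19104273  0.09955473] [-3.13960735e+00 -1.41139031e-03  1.87611157e+00] 2.7 [ 0.01950084 -0.55680676  0.72146669]
```

View pics/w2.png

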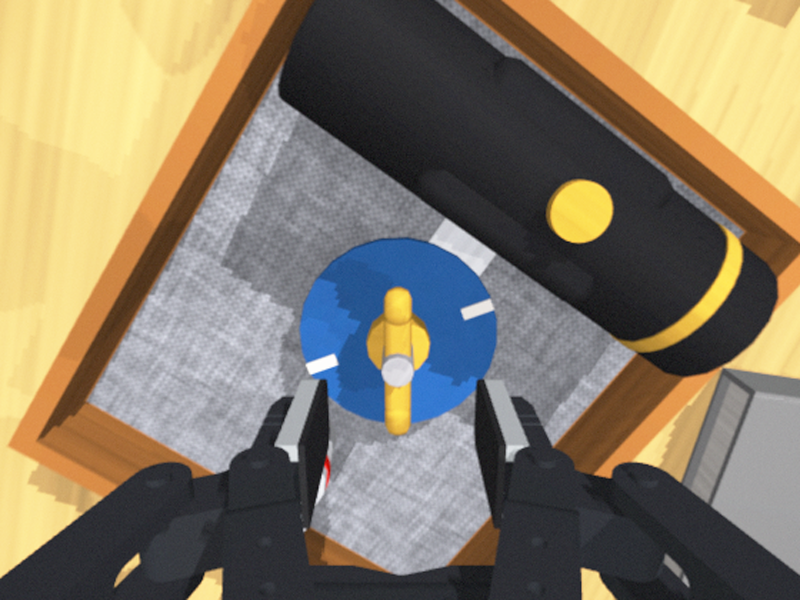

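The wings are vertical and centred between the fingers at (398,360), with the finger backs clear of the level and the eyepiece. Next I descend and close.

Call:
play_rows(motion=[[-0.3, 0, 2, 0, 0, 0, 0], [-0.3, 0, 4, 0, 0, 0, 0], [-0.3, 0, 5.5, 0, 0, 0, 0], [-0.3, 0, 6.1, 0, 0, 0, 0], [-0.3, 0, 6.1, 0, 0, 0, 0]])

```text
clock: 3.25
position: [0.5521, -0.1945, 0.0402]
tool_rot: [-3.141, -0.0, 1.875]
force: [0.2, 0.6, 0.2]
grip_width: 0.043
finger_force: 0.0
```

Call:
play_rows(motion=[[0, 0, 0, 0, 0, 0, -0.4], [0, 0, 0, 0, 0, 0, -0.8], [0, 0, 0, 0, 0, 0, -1], [0, 0, 0, 0, 0, 0, -1], [0, 0, 0, 0, 0, 0, -1]], squeeze=60)

```text
clock: 3.75
position: [0.5506, -0.196, 0.0423]
tool_rot: [-3.14, 0.0, 1.873]
force: [-18.9, -2.0, 31.5]
grip_width: 0.0086
finger_force: 70.2
```

The upward force is 31 N, so the tips are probably touching the hub or disc. I'll open, rise 6 mm, shift slightly sideways and re-grip.

Call:
play_rows(motion=[[0, 0, 0, 0, 0, 0, -0.5], [0, 0, 0, 0, 0, 0, -0.4], [0, -0.2, -0.6, 0, 0, 0, -0.3], [0, -0.2, -0.6, 0, 0, 0, -0.3], [0, -0.2, -0.6, 0, 0, 0, -0.3]])

```text
clock: 4.25
position: [0.5503, -0.1951, 0.0467]
tool_rot: [3.141, 0.0, 1.875]
force: [-0.7, 0.6, -0.6]
grip_width: 0.0299
finger_force: 0.0
```

Call:
play_rows(motion=[[0, 0, 0, 0, 0, 0, -0.6], [0, 0, 0, 0, 0, 0, -0.9], [0, 0, 0, 0, 0, 0, -1], [0, 0, 0, 0, 0, 0, -1], [0, 0, 0, 0, 0, 0, -1]], squeeze=50)

```text
clock: 4.75
position: [0.5501, -0.1951, 0.0463]
tool_rot: [-3.141, -0.0, 1.875]
force: [-1.9, 0.5, 4.8]
grip_width: 0.0088
finger_force: 51.5
```

Call:
play_rows(motion=[[0, 0, 0, 0, 0, 0.12, -1], [0, 0, 0, 0, 0, 0.24, -1], [0, 0, 0, 0, 0, 0.36, -1], [0, 0, 0, 0, 0, 0.48, -1], [0, 0, 0, 0, 0, 0.6, -1]])

```text
clock: 5.25
position: [0.551, -0.1951, 0.0464]
tool_rot: [3.14, -0.0, 1.27]
force: [4.1, -0.7, -1.1]
grip_width: 0.0084
finger_force: 50.6
```

Call:
play_rows(motion=[[0, 0, 0, 0, 0, 0.12, -1], [0, 0, 0, 0, 0, 0.24, -1], [0, 0, 0, 0, 0, 0.36, -1], [0, 0, 0, 0, 0, 0.48, -1], [0, 0, 0, 0, 0, 0.62, -1]])

```text
clock: 5.75
position: [0.5517, -0.1956, 0.0464]
tool_rot: [3.139, -0.001, 0.65]
force: [9.7, -4.3, -7.6]
grip_width: 0.0086
finger_force: 49.7
```

Call:
play_rows(motion=[[0, 0, 0, 0, 0, 0, -1], [0, 0, 0, 0, 0, 0, -0.6], [0, 0, 0, 0, 0, 0, -0.3], [0, 0, 0, 0, 0, 0, -0.2], [0, 0, 0, 0, 0, 0, -0.2]])

```text
clock: 6.25
position: [0.5501, -0.1951, 0.0463]
tool_rot: [-3.141, 0.0, 0.655]
force: [-0.4, -1.0, -1.0]
grip_width: 0.0342
finger_force: 0.0
```

Call:
play_rows(motion=[[0, 0, -1, 0, 0, 0, -0.2], [0, 0, -3, 0, 0, 0, -0.2], [0, 0, -6, 0, 0, 0, -0.2], [0, 0, -9, 0, 0, 0, -0.2], [0, 0, -12, 0, 0, 0, -0.2]])

```text
clock: 6.75
position: [0.5499, -0.1953, 0.1682]
tool_rot: [3.142, 0.0, 0.654]
force: [-0.2, 0.7, -0.3]
grip_width: 0.0341
finger_force: 0.0
```

Run:
```python
from h import *
s=observe();print(s['position'],s['tool_rot'],s['clock'],s['force']);grab('wrist','wrist3')
p=cv2.imread('pics/wrist3.png');cv2.imwrite('pics/w3.png',cv2.resize(p,(800,600),interpolation=cv2.INTER_CUBIC))
```

```text
[ 0.54992764 -0.19530835  0.16817848] [3.14152501e+00 4.86700989e-05 6.54368661e-01] 6.75 [-0.22307013  0.7136829  -0.34955676]
```

View pics/w3.png

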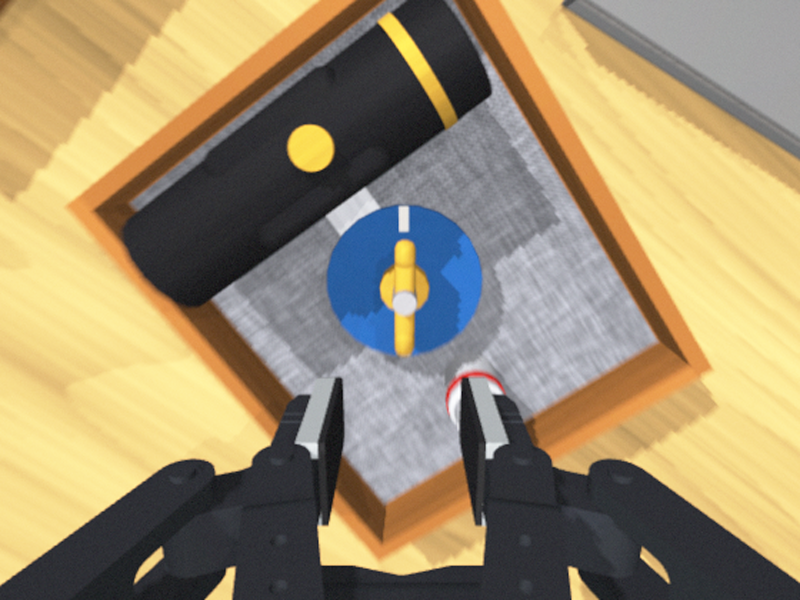

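The wings (404,240 to 404,355) line up with the white mark at (404,218). The eyepiece is standing at (475,400) and the gripper is clear.

```bash
python3 -c "
from workcell import bot
print(bot.job_done())"
```

```text
the job is handed in; nothing more can be done
None
```

The brass wing nut is turned to the white marks and released, the eyepiece still stands, I never went near the black nut, and the job is handed in, though the hand-in returned no verdict.

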